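Open the bench bar clamp

ROBOT

A 6-joint arm with a two-finger parallel gripper is mounted at the origin on the work surface. World frame = base frame: x ahead of the robot, y to its left, z up, the work surface at z = 0. Lengths are in m, angles in rad, forces in N, time in s.
With the tool pointing down it reaches from about 0.3 to 0.875 m from the base axis. Payload 6.4 kg.
Tool frame: the origin (TCP) lies between the finger pads; the fingertips stand tip_extent ahead of it and the grasp point (between the pads) lies 5 mm behind it (tip_extent is the distance from the TCP to the fingertips, in m); z points along the fingers, y is the direction in which the jaws open and shut (so a half turn about z gives the same grasp; the last joint's range is limited). The gripper opens to 85 mm and grips with 20 to 120 N. Pads are 22 mm wide; open, the fingers measure 114 mm over their backs; the gripper's body (76 mm by 85 mm) begins 54 mm behind the grasp point. The pads swing forward as they close: fully open they stand 13 mm farther back than shut.
Start: joints at [1.055, 0.181, 1.607, -0, 1.354, -0.206], TCP at [0.175, 0.548, 0.245] pointing down, gripper open.
Joint ranges: [-2.99, 2.99], [-0.89, 2.07], [0.3, 2.58], [-1.14, 4.28], [0, 2.63], [-3.12, 3.12]. Speed limits (rad/s): [2.57, 2.57, 3.01, 3.14, 3.14, 3.14].

INTERFACE

Orientations are given as a unit quaternion [w, x, y, z].
In Python, from bench import * gives the robot as it stands.
- The arm moves only by the shell command python3 -m jog 'ROWS'. ROWS is JSON, a list of rows, each a list of 3 entries, a list of its own where there are three numbers: the shift along the tool's x, y, z in mm, then the turn, a rotation vector about the tool's x, y, z in rad, then the opening, from 0 (shut) to 1 (fully open). A call has 1 to 20 rows; each row is the pose to reach, as a shift and turn from the pose measured when the call began, along the tool's axes at that moment; what a row does not reach only later rows make up. A row lasts 1/12 s, in which the tool goes at most 41.7 mm and 7.16 degrees, less where a joint would pass 70% of its speed; a pose out of reach is approached as far as the arm can. A call with a gripper value outside its range is refused whole. The fingers move at their own pace and stop on an object; the grip force is fixed at half the most. Time passes only in rows, so rows that repeat a pose let the fingers close. It gives the time, the measured TCP pose, the force and the opening at its end, in the units of the state.
- get_obs(): the state, without advancing time (a new reading comes with each control period).
- camera(name): name is "scene" or "top" or "wrist"; returns (picture, depth): 400x640x3 uint8, red, green, blue; 400x640 float32, m along the optical axis (not along the pixel's ray), 0 where there is no reading.
- get_calibration(name): a dict with "fx", "fy", "cx", "cy" (pixels), "world_from_camera" (4x4, takes a point from camera to world coordinates). Camera axes: x right, y down, z forward; pixel columns grow to the right and rows downward; lengths in m; the calibration is good to about 2 mm. A picture is of the moment at which its call begins: read the wrist's pose just before it. get_calibration takes no time and is no camera call; for the wrist camera it gives the pose at the moment of the call.
- hand_in(): hands the job in, once; it reports no verdict.
The state is a dict: "time_s": time; "q": joint angles; "dq": joint speeds; "joint_efforts": joint torques, N m; "eef_pos": TCP position; "eef_rot": TCP orientation; "wrist_force": force on the tool from outside, world axes, zero at the start; "torque": the same for the moment, N m; "opening": opening from 0.0 (shut) to 1.0 (fully open).
Only numpy, scipy, OpenCV 4.12 (cv2) and the standard library are available. Lean on these libraries where they do the work, as an engineer would, in place of code of your own. Each camera call takes 0.05 s, during which the arm holds its last target.

TASK

Open up the bar clamp on the bench so that the throttle body can be taken out later: press down the ratchet release lever on the sliding jaw and, keeping it pressed, push the jaw back along its bar until it is right up against the bracket at the tail end, then let go and move clear. Use only the fingertips, pick nothing up and do not force the jaw; leave the throttle body standing where it is and do not disturb the oil filter, the tin or the spanner.

Things in the scene. Friction and masses are not known exactly. Their poses are not given: they have to be found in the camera images.
- clamp: grey cast bar clamp bolted to the bench; it cannot move. Its 16 mm wide steel bar, saw teeth on top (tips 32 mm up), runs along the clamp's x from the screw head (T-handle at x = -226 mm, swivel pad face at x = -96) to the tail bracket (x = +236). Origin: on the bench under the bar, where the sliding jaw's clamping face stands at jaw = 0. z is up; +x is the way the jaw opens.
- jaw (a joint): travel of the grey sliding jaw along the bar, m: 0 furthest in, 0.105 fully back at the tail bracket; starts at 0.004 to 0.04. With the release up, the ratchet locks it against being pushed back (+x) but lets it slide in. With the release held down it slides at 3 to 5 N and stays where left.
- release (a joint): angle of the release lever on the jaw, rad: 0 up (engaged), grows as the pad is pressed down, 0.25 at its stop. The pawl clears the teeth above about 0.14. A spring lifts it again: at pad it takes about 4 N to begin and 7 N at the stop. At the start it may rest at up to 0.08, its pawl lying on a tooth.
- pad (a point): where to press: top face of the steel lever's flat pad, on the bar's centre line, 61 mm above the bench when up, 11 mm lower and 6 mm further back at its stop. Pad: 34 mm wide, from 49 mm before to 13 mm behind this point, open above and at both sides. At release = 0 it lies 96 mm behind the clamping face, 22 mm before the hand rest; the pivot is 44 mm before and 31 mm below it.
- rest (a point): middle of the front face of the jaw's upright hand rest, behind the lever; the fingertip holding the pad down pushes the jaw back (+x) by this face. 118 mm behind the clamping face, 64 mm above the bench; the rest is 40 mm wide, 12 mm thick, top 83 mm above the bench. Axes as the clamp's.
- jaw_face (a point): middle of the sliding jaw's clamping face, 62 mm above the bench; axes as the clamp's. The upright behind it is 20 mm thick, 44 mm wide, top 88 mm above the bench; the whole jaw is 130 mm long in x and 48 mm wide.
- throttle: loose aluminium throttle body (0.4 to 0.7 kg), the workpiece: 80 x 80 x 9 mm square flange with an open round body 62 mm across, 63 mm high in all; it stands free on two wooden packers (tops 36 mm above the bench) between the jaws. Origin: centre of its underside.
- oil_filter: loose white spin-on oil filter, 74 mm across and 78 mm high, standing on the bench; origin at the centre of its underside
- tin: loose closed tin, 72 mm across and 75 mm high, standing on the bench; origin at the centre of its underside
- spanner: loose steel spanner 170 mm long lying on the bench on the robot's side of the clamp; origin under its middle, x along it
- tail (a point): top middle of the front face of the tail bracket that stops the jaw; 46 mm above the bench, bracket 46 mm wide; 236 mm along +x from the clamp's origin

How it is judged:
By the outcome, as a careful person would: the job done as asked, in the order asked, and still so for the second after the job is handed in, with the robot touching nothing.
It also fails if it takes over 32 s, if anything falls off the work surface, if the arm or the gripper's body presses on something with over 40 N, if the wrist force passes 120 N, or if a joint passes its speed limit or range.

## Working session

There is one attempt and no reset: what is moved stays moved. The work goes in short steps, Python scripts to look and compute and a shell command to move; the robot and the scene stay as the last step left them, time stands still between calls to the robot, and variables do not carry over. Pictures are saved under pics/ and viewed, and the job is handed in when it is done.

```bash
mkdir -p pics; ls
python3 - <<'E'
from bench import *
import cv2
o=get_obs();print(o)
for n in("scene","top"):
    p,d=camera(n);cv2.imwrite(f"pics/{n}0.png",p[:,:,::-1]);import numpy as np;np.save(f"pics/{n}0.npy",d)
    print(n,get_calibration(n))
E
```

```text
pics
{'time_s': 0.0, 'q': array([ 1.05469625e+00,  1.81560520e-01,  1.60799886e+00,  3.83260286e-06,
        1.35379270e+00, -2.06300908e-01]), 'dq': array([ 0.00075092, -0.0003164 , -0.00051354, -0.0013913 ,  0.00013653,
       -0.00043668]), 'joint_efforts': array([ 4.65714529e-04, -4.44880486e+01, -3.51331723e+01, -1.63096911e-04,
        9.19775048e-03,  9.78571933e-06]), 'eef_pos': array([0.17501779, 0.54716786, 0.24437759]), 'eef_rot': array([-3.12639286e-04,  1.54281234e-01,  9.88026582e-01, -8.22288450e-04]), 'wrist_force': array([-0.3763622 ,  0.02944139, -0.03410233]), 'torque': array([-0.00425697, -0.01477332, -0.00767848]), 'opening': 0.9991282458808954}
scene {'fx': 425.2682867701376, 'fy': 425.2682867701376, 'cx': 321.1207989351195, 'cy': 200.89781328551584, 'world_from_camera': array([[ 0.00393677,  0.83069569, -0.55671283,  1.00708905],
       [ 0.99997222, -0.00679389, -0.00306621, -0.04350189],
       [-0.00632933, -0.5566853 , -0.83069936,  0.69995771],
       [ 0.        ,  0.        ,  0.        ,  1.        ]])}
top {'fx': 420.615702337818, 'fy': 420.615702337818, 'cx': 320.1582746924263, 'cy': 193.62830211560473, 'world_from_camera': array([[ 0.01187216, -0.99530039,  0.09610506,  0.54371463],
       [-0.99989064, -0.01266436, -0.00763727, -0.03394733],
       [ 0.00881849, -0.09600388, -0.9953419 ,  0.70039623],
       [ 0.        ,  0.        ,  0.        ,  1.        ]])}
```

View pics/scene0.png

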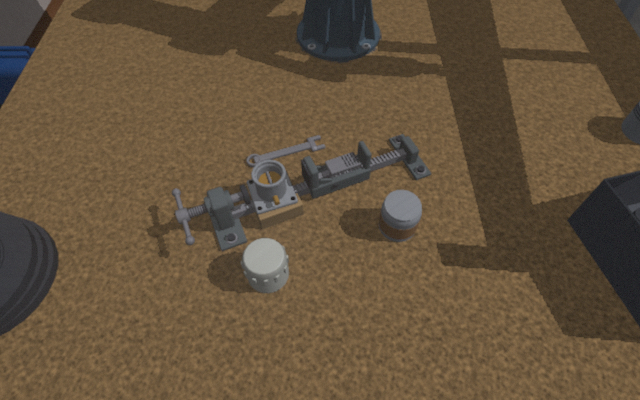

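View pics/top0.png

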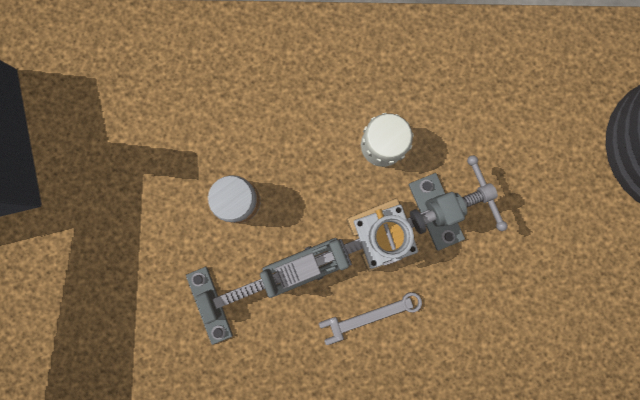

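The top view shows the tail bracket near (208,305), hand rest near (268,282), lever pad near (297,270), jaw upright near (340,254) and screw head near (447,208). The jaw is partly in, with the tin at (232,199). I'll zoom in and measure.

```bash
cat > h.py <<'E'
from bench import *
import cv2, numpy as np
def pts(n,d):
    c=get_calibration(n);v,u=np.mgrid[0:400,0:640]
    P=np.stack([(u-c['cx'])/c['fx']*d,(v-c['cy'])/c['fy']*d,d],-1)
    T=c['world_from_camera'];return P@T[:3,:3].T+T[:3,3]
E
python3 - <<'E'
from h import *
p=cv2.imread("pics/top0.png");d=np.load("pics/top0.npy")
cv2.imwrite("pics/topz.png",cv2.resize(p[180:360,180:520-80],None,fx=3,fy=3,interpolation=cv2.INTER_CUBIC))
P=pts("top",d); z=P[...,2]
im=np.clip(z/0.1*255,0,255).astype(np.uint8)
cv2.imwrite("pics/topzh.png",cv2.resize(cv2.applyColorMap(im,cv2.COLORMAP_JET)[180:360,180:440],None,fx=3,fy=3,interpolation=cv2.INTER_NEAREST))
for uv in[(208,305),(268,282),(297,270),(340,254),(385,210),(447,208),(100,380),(240,292),(290,272),(310,266)]:
    print(uv,P[uv[1],uv[0]].round(4))
E
```

```text
(208, 305) [0.4348 0.1292 0.0475]
(268, 282) [0.4742 0.0351 0.0827]
(297, 270) [ 0.4899 -0.0055  0.0608]
(340, 254) [ 0.5157 -0.0683  0.0881]
(385, 210) [ 0.5826 -0.1406  0.0447]
(447, 208) [ 0.5843 -0.2251  0.0855]
(100, 380) [ 0.3075  0.3092 -0.0009]
(240, 292) [0.4523 0.0845 0.0294]
(290, 272) [0.487  0.0049 0.0628]
(310, 266) [ 0.4961 -0.0249  0.0617]
```

View pics/topz.png

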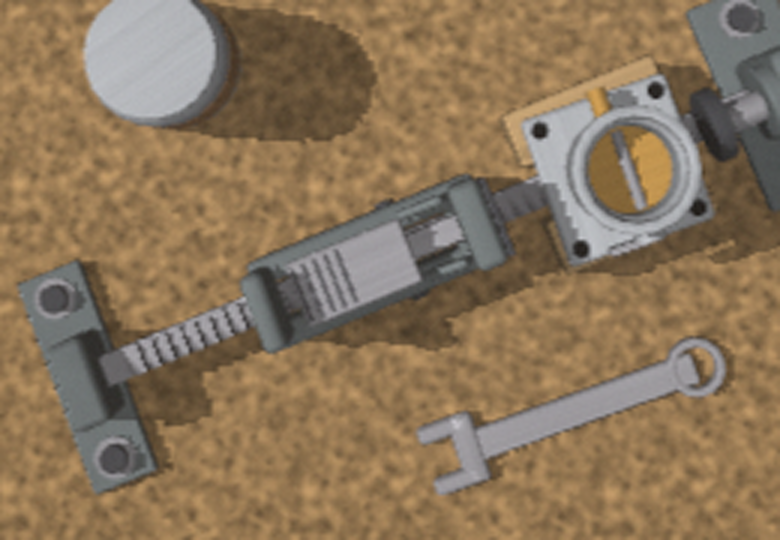

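View pics/topzh.png

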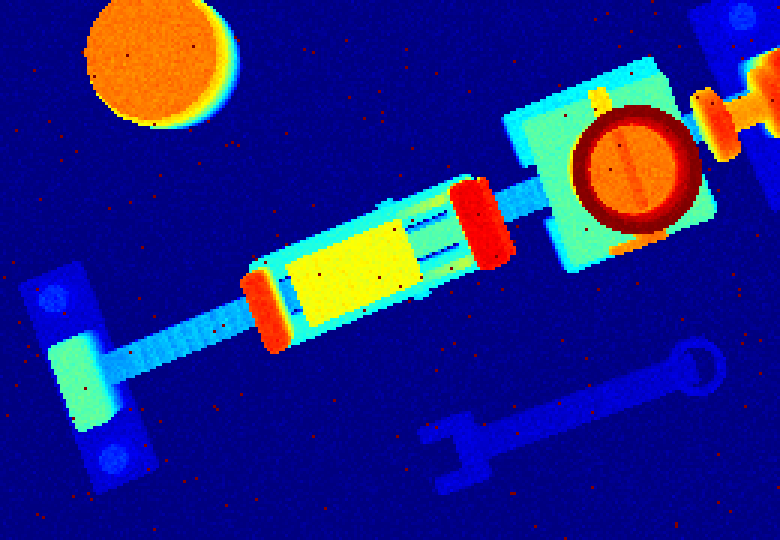

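The depth is clean: the height map separates rest top, pad, upright and tail. Next I'll compute the axis and the key points.

Run:
```python
from h import *
d=np.load("pics/top0.npy");P=pts("top",d);z=P[...,2]
def comp(lo,hi,seed):
    m=((z>lo)&(z<hi)).astype(np.uint8);m=cv2.medianBlur(m*255,3)
    n,l=cv2.connectedComponents(m);k=l[seed[1],seed[0]];return P[(l==k)&(k>0)]
rest=comp(.078,.088,(268,282));up=comp(.083,.093,(340,254));tail=comp(.042,.052,(206,307));pad=comp(.057,.066,(297,270))
bar=comp(.022,.036,(240,292))
for n,a in zip(("rest","up","tail","pad","bar"),(rest,up,tail,pad,bar)):
    r=cv2.minAreaRect(a[:,:2].astype(np.float32)*1000);print(n,len(a),a.mean(0).round(4),np.round(r[0],1),np.round(r[1],1),round(r[2],1))
c1=up[:,:2].mean(0);c2=tail[:,:2].mean(0)
ax=c2-c1;ax/=np.linalg.norm(ax);print("ax",ax,np.arctan2(ax[1],ax[0]))
pr=lambda a:(np.percentile((a[:,:2]-c1)@ax*1000,[1,50,99]).round(1),np.percentile((a[:,:2]-c1)@np.array([-ax[1],ax[0]])*1000,[1,50,99]).round(1))
for n,a in zip(("rest","up","tail","pad","bar"),(rest,up,tail,pad,bar)):print(n,*pr(a))
s=(pad[:,:2]-c1)@ax;print(np.polyfit(s,pad[:,2],1))
from scipy.spatial.transform import Rotation as R
o=get_obs();q=o['eef_rot'];print(R.from_quat(np.r_[q[1:],q[0]]).as_matrix().round(4))
```

```text
rest 224 [0.4716 0.0354 0.0826] [471.3  35.6] [39.5 12.2] 22.9
up 399 [ 0.5156 -0.0688  0.0902] [521. -65.] [72.7 25.3] 34.6
tail 389 [0.4313 0.1314 0.0493] [474.4  48.9] [ 45.5 211.2] 27.8
pad 938 [ 0.4897 -0.0066  0.0651] [497.  -15.4] [47.3 88.7] 40.3
bar 613 [0.4492 0.0895 0.0333] [479.3  41.3] [ 42.4 193.6] 28.2
ax [-0.38813901  0.92160084] 1.9694077606487366
rest [107.5 113.  119.3] [-18.8   0.2  19.3]
up [-10.1  -0.    9.4] [-21.2   0.1  21.3]
tail [209.1 218.  228.2] [-21.9   0.1  22.2]
pad [36.9 67.5 97.5] [-16.6  -0.   16.8]
bar [128.2 172.3 209.8] [-19.5  -0.   17. ]
[-0.48300293  0.09766942]
[[-9.524e-01  3.048e-01 -8.000e-04]
 [ 3.049e-01  9.524e-01 -1.400e-03]
 [ 3.000e-04 -1.600e-03 -1.000e+00]]
```

Run:
```python
from h import *
import bench
print([n for n in dir(bench) if not n.startswith('_')], getattr(bench,'tip_extent',None))
ax=np.array([-.38814,.92160]);c1=np.array([0.5156,-0.0688])
# up centroid s bias ~ -0.4mm ; rest front s=107.5
for s in (107.0-12.5,):
    t=np.r_[c1+ax*s/1000,.16];print("target",t)
    o=get_obs();q=o['eef_rot']
    from scipy.spatial.transform import Rotation as R
    r=R.from_quat(np.r_[q[1:],q[0]]);print("shift mm",r.inv().apply(t-o['eef_pos'])*1000)
    x=np.r_[ax,0];z=np.r_[0,0,-1.];y=np.cross(z,x)
    print("turn",(r.inv()*R.from_matrix(np.c_[x,y,z])).as_rotvec())
```

```text
['MotionError', 'camera', 'get_calibration', 'get_obs', 'hand_in', 'tip_extent'] 0.014
target [0.47892077 0.0182912  0.16      ]
shift mm [-450.69129618 -410.95976809   84.95807761]
turn [-1.62568612e-03  3.73062129e-04  8.62401964e-01]
```

```bash
python3 -m jog '[[[-28,-26,0],[0,0,0.1],0],[[-60,-55,0],[0,0,0.2],0],[[-88,-81,0],[0,0,0.3],0],[[-116,-106,0],[0,0,0.4],0],[[-144,-132,0],[0,0,0.5],0],[[-172,-157,0],[0,0,0.6],0],[[-200,-183,0],[0,0,0.7],0],[[-228,-208,0],[0,0,0.8],0],[[-256,-234,0],[-0.0016,0.0004,0.862],0],[[-284,-259,10],[-0.0016,0.0004,0.862],0],[[-312,-285,20],[-0.0016,0.0004,0.862],0],[[-340,-310,30],[-0.0016,0.0004,0.862],0],[[-368,-336,40],[-0.0016,0.0004,0.862],0],[[-396,-361,50],[-0.0016,0.0004,0.862],0],[[-424,-387,60],[-0.0016,0.0004,0.862],0],[[-440,-402,75],[-0.0016,0.0004,0.862],0],[[-450.7,-411,85],[-0.0016,0.0004,0.862],0],[[-450.7,-411,85],[-0.0016,0.0004,0.862],0],[[-450.7,-411,85],[-0.0016,0.0004,0.862],0]]'
python3 - <<'E'
from h import *
o=get_obs();print(o)
for n in("scene","wrist"):
    p,d=camera(n);cv2.imwrite(f"pics/{n}1.png",p[:,:,::-1]);np.save(f"pics/{n}1.npy",d)
p=cv2.imread("pics/scene1.png");cv2.imwrite("pics/scene1z.png",cv2.resize(p[80:260,200:460],None,fx=3,fy=3,interpolation=cv2.INTER_CUBIC))
E
```

```text
time_s: 1.68
eef_pos: [0.4782, 0.0179, 0.1591]
eef_rot: [-0.001, 0.554, 0.833, -0.0]
wrist_force: [-0.5, 1.0, 0.9]
opening: 0.004
{'time_s': 1.6833, 'q': array([-2.11359262e-01,  6.60147798e-02,  1.92196960e+00,  2.47101141e-04,
        1.15623684e+00, -6.08717365e-01]), 'dq': array([ 0.03175245, -0.03362489,  0.0001535 ,  0.00240267,  0.00666186,
        0.00365509]), 'joint_efforts': array([ -1.09724376, -34.00124788, -31.69839978,  -0.10575232,
        -0.15625252,  -0.07926056]), 'eef_pos': array([0.47823947, 0.01793872, 0.15910884]), 'eef_rot': array([-1.26420781e-03,  5.53672894e-01,  8.32733203e-01, -3.76673937e-04]), 'wrist_force': array([-0.53948217,  0.99341689,  0.94861493]), 'torque': array([-0.03682424, -0.0347968 , -0.00167137]), 'opening': 0.004057107474213921}
```

View pics/wrist1.png

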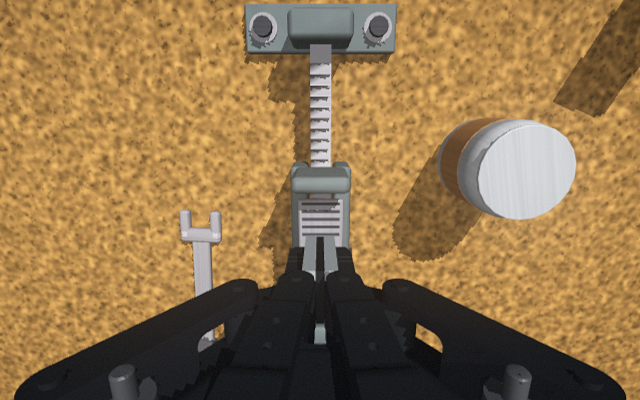

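View pics/scene1z.png

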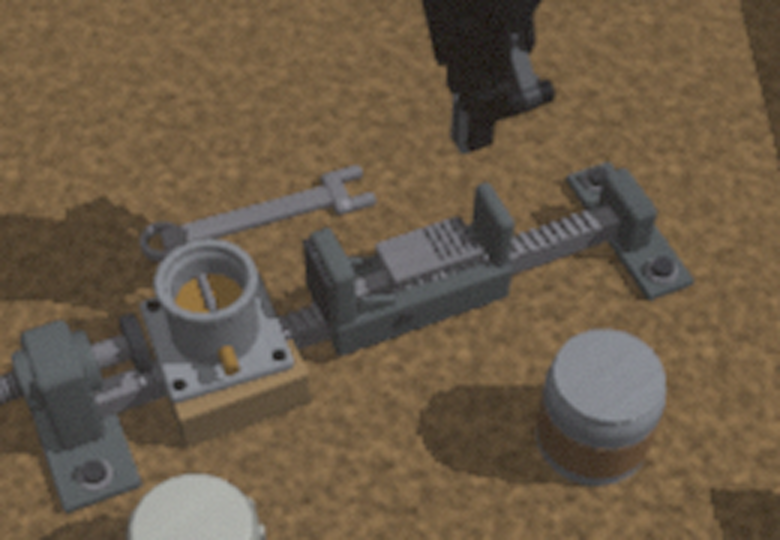

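The wrist view shows the shut fingertips (about (320,245)) in line with the bar, aimed at the grooved end of the lever pad. The rest is at (321,180), the tail at (320,30), and the tin is clear. I'll check tip height and along-bar offsets from the wrist depth.

Run:
```python
from h import *
o=get_obs();d=np.load("pics/wrist1.npy");P=pts("wrist",d);e=o['eef_pos']
ax=np.array([-.38814,.92160]);n=np.array([-ax[1],ax[0]])
s=(P[...,:2]-e[:2])@ax*1000;t=(P[...,:2]-e[:2])@n*1000;z=P[...,2]*1000
m=(z>120)&(z<175)&(abs(t)<40)&(d>0)
for lo in range(125,175,5):
    k=m&(z>lo)&(z<lo+5)
    if k.sum():print(lo,k.sum(),np.percentile(s[k],[1,99]).round(1),np.percentile(t[k],[1,99]).round(1))
print('zmin',np.percentile(z[m],[0.5,2]))
for nm,lo,hi,a,b in(("rest",79,87,0,40),("tail",44,52,90,140)):
    k=(z>lo)&(z<hi)&(s>a)&(s<b)&(abs(t)<40);print(nm,np.percentile(s[k],[1,50,99]).round(1),np.percentile(t[k],[1,50,99]).round(1))
k=(z>50)&(z<72)&(abs(t)<8)&(s>-60)&(s<11);print("pad",np.percentile(s[k],[1,99]),np.polyfit(s[k],z[k],1))
```

```text
145 10 [10.6 11. ] [-5.6  5.3]
150 168 [ 6.6 11.7] [-11.9  12.1]
155 272 [ 6.6 11.6] [-12.9  13.1]
160 292 [ 6.5 11.6] [-13.4  13.4]
165 341 [ 6.5 11.6] [-13.3  13.5]
170 366 [ 6.7 11.6] [-13.3  13.2]
zmin [149.8845272  151.06911699]
rest [15.3 21.1 26.3] [-19.4  -0.2  18.5]
tail [116.7 125.6 134.7] [-21.8  -0.   21.3]
pad [-22.7324841    5.19650695] [-2.38709438e-02  6.14282588e+01]
```

```bash
python3 -m jog '[[[0,0,25],[0,0,0],0],[[0,0,50],[0,0,0],0],[[0,0,70],[0,0,0],0],[[0,0,79],[0,0,0],0],[[0,0,79],[0,0,0],0],[[0,0,79],[0,0,0],0]]'
```

```text
time_s: 2.28
eef_pos: [0.4787, 0.0196, 0.0819]
eef_rot: [-0.0, 0.552, 0.834, 0.0]
wrist_force: [0.9, -0.8, -0.2]
opening: 0.001
```

```bash
python3 -m jog '[[[0,0,4],[0,0,0],0],[[0,0,8],[0,0,0],0],[[0,0,11],[0,0,0],0],[[0,0,11],[0,0,0],0],[[0,0,11],[0,0,0],0]]'
python3 - <<'E'
from h import *
o=get_obs();print(o['eef_pos'],o['wrist_force'])
p,d=camera("wrist");cv2.imwrite("pics/w2.png",p[:,:,::-1])
E
```

```text
time_s: 2.7
eef_pos: [0.48, 0.0197, 0.0718]
eef_rot: [0.001, 0.552, 0.834, 0.001]
wrist_force: [0.9, 3.5, 4.9]
opening: 0.001
[0.47995772 0.01971412 0.07182622] [0.8797537  3.4880336  4.90601379]
```

View pics/w2.png

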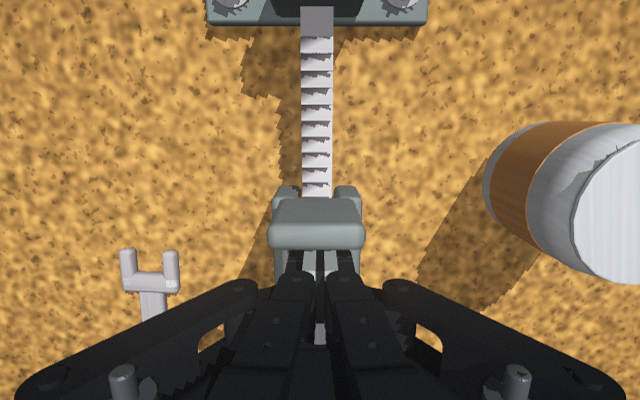

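Contact at 4.9 N, with the lever starting down and the tips central in front of the rest. Next I'll press to about 9-10 mm of travel.

```bash
python3 -m jog '[[[0,0,2],[0,0,0],0],[[0,0,4],[0,0,0],0],[[0,0,6],[0,0,0],0],[[0,0,6.5],[0,0,0],0],[[0,0,6.5],[0,0,0],0]]'
python3 - <<'E'
from h import *
o=get_obs();print(o['eef_pos'],o['wrist_force'])
p,d=camera("wrist");P=pts("wrist",d);e=o['eef_pos']
ax=np.array([-.38814,.92160]);n=np.array([-ax[1],ax[0]])
s=(P[...,:2]-e[:2])@ax*1000;t=(P[...,:2]-e[:2])@n*1000;z=P[...,2]*1000
k=(z>79)&(z<86)&(s>5)&(s<40)&(abs(t)<25);print("rest",np.percentile(s[k],[1,50,99]).round(1),np.percentile(t[k],[1,50,99]).round(1))
E
```

```text
time_s: 3.17
eef_pos: [0.4808, 0.0195, 0.0668]
eef_rot: [0.002, 0.552, 0.834, 0.001]
wrist_force: [-2.0, 1.8, 11.2]
opening: -0.004
[0.48080459 0.01954573 0.06679108] [-2.04834155  1.76931885 11.23117378]
rest [ 7.  17.9 23.2] [-16.5   1.8  20.9]
```

```bash
python3 -m jog '[[[2,0,1],[0,0,0],0],[[4,-0.5,1],[0,0,0],0],[[7,-1,1],[0,0,0],0],[[10,-1.5,1],[0,0,0],0],[[13,-2,1],[0,0,0],0],[[16,-2,1],[0,0,0],0],[[16,-2,1],[0,0,0],0]]'
python3 - <<'E'
from h import *
o=get_obs();print(o['eef_pos'],o['wrist_force'],o['opening'])
p,d=camera("wrist");P=pts("wrist",d);e=o['eef_pos'];cv2.imwrite("pics/w3.png",p[:,:,::-1])
ax=np.array([-.38814,.92160]);n=np.array([-ax[1],ax[0]]);print("F along,side",o['wrist_force'][:2]@ax,o['wrist_force'][:2]@n)
s=(P[...,:2]-e[:2])@ax*1000;t=(P[...,:2]-e[:2])@n*1000;z=P[...,2]*1000
k=(z>79)&(z<86)&(s>5)&(s<40)&(abs(t)<25);print("rest",np.percentile(s[k],[1,50,99]).round(1),np.percentile(t[k],[1,50,99]).round(1))
S=(P[...,:2]-[0.5156,-0.0688])@ax*1000
k=(z>79)&(z<86)&(S>100)&(S<200)&(abs(t)<25)&(s>12.5);print("rest S",np.median(S[k]))
E
```

```text
time_s: 3.8
eef_pos: [0.4747, 0.0338, 0.0669]
eef_rot: [0.004, 0.553, 0.833, 0.002]
wrist_force: [5.5, 1.4, 5.0]
opening: -0.001
[0.47465848 0.03376528 0.06692194] [5.53341032 1.40380825 5.02446829] -0.0007523040125290278
F along,side -0.8539881996861397 -5.644465082353707
rest [ 7.1 17.9 23.2] [-16.5   1.9  20.8]
rest S 129.18750231721393
```

View pics/w3.png

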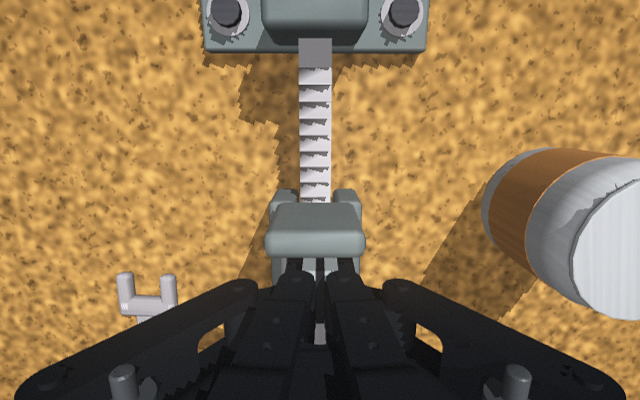

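The jaw has followed 16 mm with the tips against the rest and the force low; about 73 mm remains. I'll continue, pressing slightly deeper.

```bash
python3 -m jog '[[[3,0,1.8],[0,0,0],0],[[7,0,1.8],[0,0,0],0],[[11,0,1.8],[0,0,0],0],[[15,0,1.8],[0,0,0],0],[[19,0,1.8],[0,0,0],0],[[23,0,1.8],[0,0,0],0],[[27,0,1.8],[0,0,0],0],[[30,0,1.8],[0,0,0],0],[[30,0,1.8],[0,0,0],0]]'
cat > m.py <<'E'
from h import *
import sys
o=get_obs();print(o['time_s'],o['eef_pos'],o['wrist_force'],o['opening'])
p,d=camera("wrist");P=pts("wrist",d);e=o['eef_pos'];cv2.imwrite(sys.argv[1],p[:,:,::-1])
ax=np.array([-.38814,.92160]);n=np.array([-ax[1],ax[0]]);print("F along,side",o['wrist_force'][:2]@ax,o['wrist_force'][:2]@n)
s=(P[...,:2]-e[:2])@ax*1000;t=(P[...,:2]-e[:2])@n*1000;z=P[...,2]*1000
S=(P[...,:2]-[0.5156,-0.0688])@ax*1000
k=(z>79)&(z<86)&(abs(t)<25)&(s>12.5)&(s<40);print("rest S",np.median(S[k]),"s",np.median(s[k]),"t",np.percentile(t[k],[2,98]))
k=(z>44)&(z<51)&(abs(t)<22)&(S>190)&(S<240);print("tail S",np.percentile(S[k],[1,50,99]) if k.any() else None)
E
python3 m.py pics/w4.png
```

```text
time_s: 4.6
eef_pos: [0.4635, 0.0615, 0.0663]
eef_rot: [0.004, 0.552, 0.834, 0.003]
wrist_force: [-1.5, -2.0, 13.6]
opening: -0.002
4.6 [0.46351849 0.0614732  0.06630089] [-1.54138319 -1.95970003 13.57409763] -0.002443236220912629
F along,side -1.2077870735501506 2.1811767201200776
rest S 159.07716588510573 s 18.802469871051727 t [-15.59965203  20.9074864 ]
tail S [212.05481783 220.94853855 229.80632382]
```

```bash
python3 -m jog '[[[3,0,1],[0,0,0],0],[[7,0,1],[0,0,0],0],[[11,0,1.2],[0,0,0],0],[[15,0,1.3],[0,0,0],0],[[19,0,1.3],[0,0,0],0],[[23,0,1.3],[0,0,0],0],[[27,0,1.3],[0,0,0],0],[[31,0,1.3],[0,0,0],0],[[35,0,1.3],[0,0,0],0],[[37,0,1.3],[0,0,0],0],[[37,0,1.3],[0,0,0],0]]'; python3 m.py pics/w5.png
```

```text
time_s: 5.57
eef_pos: [0.4492, 0.0955, 0.0662]
eef_rot: [0.004, 0.552, 0.834, 0.002]
wrist_force: [-4.4, -2.8, 16.7]
opening: -0.004
5.5667 [0.44917895 0.09551291 0.06617568] [-4.43522138 -2.76863435 16.66972359] -0.0038941651785553964
F along,side -0.8300865925533516 5.1621177652870776
rest S 195.96666505629932 s 18.75522294841919 t [-15.59060088  20.89372198]
tail S [200.02264604 220.55052465 230.0341913 ]
```

View pics/w5.png

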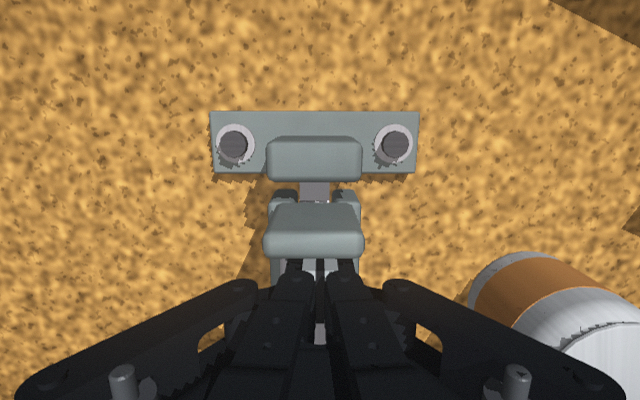

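```bash
python3 -m jog '[[[2,0,0.6],[0,0,0],0],[[4,0,0.6],[0,0,0],0],[[6,0,0.6],[0,0,0],0],[[7,0,0.6],[0,0,0],0],[[8,0,0.6],[0,0,0],0],[[9,0,0.6],[0,0,0],0],[[9,0,0.6],[0,0,0],0]]'; python3 m.py pics/w6.png
```

```text
time_s: 6.2
eef_pos: [0.4458, 0.1036, 0.0662]
eef_rot: [0.004, 0.552, 0.834, 0.002]
wrist_force: [-2.6, -3.1, 9.6]
opening: 0.0
6.2 [0.44575909 0.10363013 0.06621511] [-2.63743361 -3.06622831  9.61404117] 8.305755692124456e-05
F along,side -1.802142529829254 3.620784669518461
rest S 204.81028061682605 s 18.79062039975684 t [-15.56769282  20.89161285]
tail S [208.78584288 220.63489791 230.03135458]
```

```bash
python3 -m jog '[[[1,0,0.8],[0,0,0],0],[[2,0,0.8],[0,0,0],0],[[3,0,0.8],[0,0,0],0],[[3,0,0.8],[0,0,0],0]]'; python3 m.py pics/w7.png
```

```text
time_s: 6.58
eef_pos: [0.4456, 0.104, 0.0663]
eef_rot: [0.006, 0.551, 0.834, 0.001]
wrist_force: [0.5, -16.3, 8.9]
opening: -0.002
6.5833 [0.44564745 0.10401734 0.06627494] [  0.53440555 -16.32694315   8.85008867] -0.0023565209733463913
F along,side -15.254334971595103 5.844631560892314
rest S 205.1128380979457 s 18.69299606184075 t [-15.52821778  20.96978502]
tail S [209.10287313 220.65082138 230.00185434]
```

View pics/w7.png

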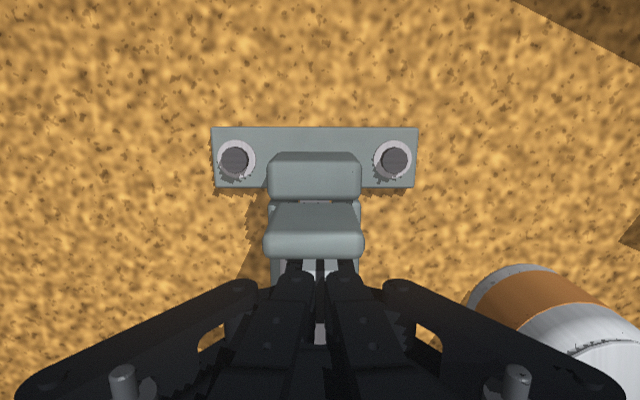

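The jaw is at its stop: 15 N along the bar with only 0.4 mm of motion, and the picture shows the jaw butted on the bracket at (313,205). Now I'll unload, let the lever rise and lift clear.

```bash
python3 -m jog '[[[0,0,0],[0,0,0],0],[[0,0,-3],[0,0,0],0],[[0,0,-6],[0,0,0],0],[[0,0,-9],[0,0,0],0],[[-0.5,0,-13],[0,0,0],0],[[-1,0,-20],[0,0,0],0],[[-1.5,0,-40],[0,0,0],0],[[-2,0,-75],[0,0,0],0],[[-2,0,-110],[0,0,0],0],[[-2,0,-145],[0,0,0],0],[[-2,0,-145],[0,0,0],0],[[-2,0,-145],[0,0,0],0]]'
python3 - <<'E'
from h import *
o=get_obs();print(o['time_s'],o['eef_pos'],o['wrist_force'])
for n in("scene","top","wrist"):
    p,d=camera(n);cv2.imwrite(f"pics/{n}9.png",p[:,:,::-1]);np.save(f"pics/{n}9.npy",d)
p=cv2.imread("pics/scene9.png");cv2.imwrite("pics/scene9z.png",cv2.resize(p[80:300,160:440],None,fx=2.7,fy=2.7,interpolation=cv2.INTER_CUBIC))
E
```

```text
time_s: 7.63
eef_pos: [0.4459, 0.1036, 0.2139]
eef_rot: [0.008, 0.551, 0.834, 0.002]
wrist_force: [0.4, -0.0, -0.3]
opening: -0.001
7.6333 [0.44589416 0.10363287 0.21388086] [ 0.37584908 -0.0047966  -0.28583154]
```

View pics/scene9z.png

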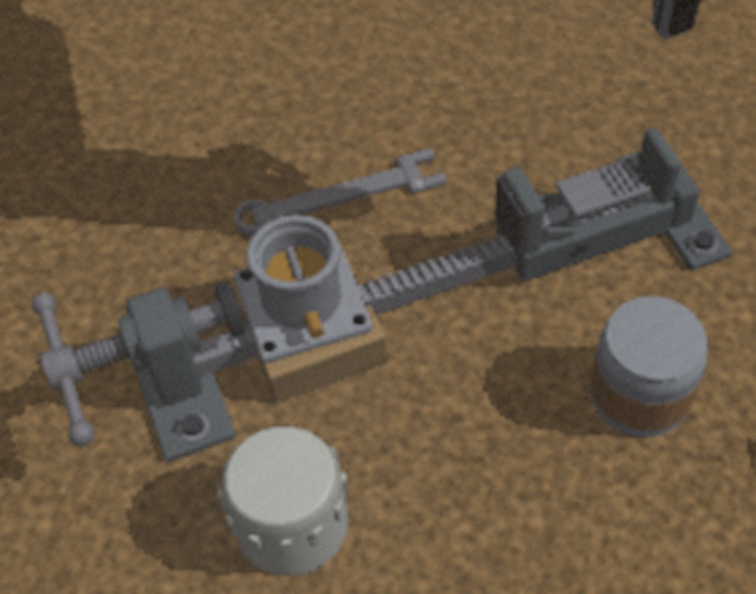

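View pics/wrist9.png

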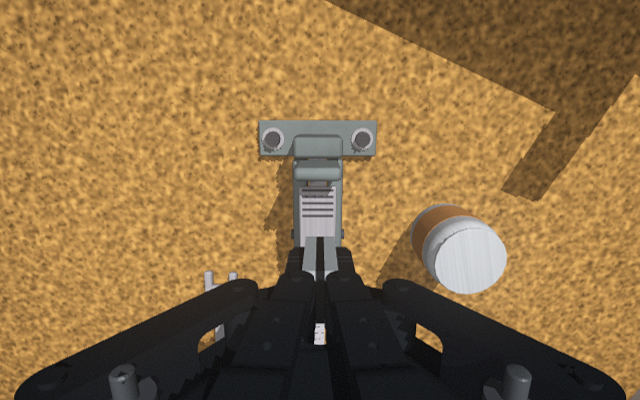

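View pics/top9.png

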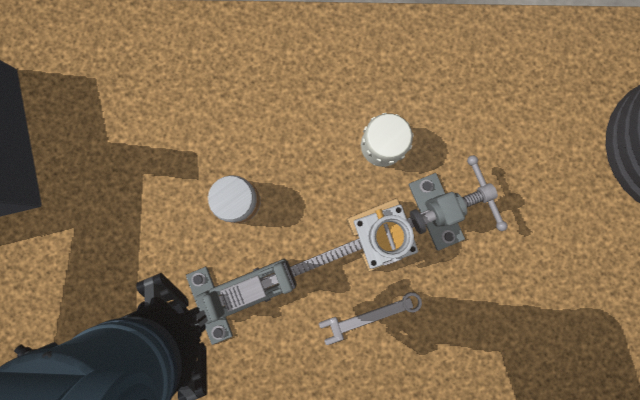

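The jaw is at the tail and the lever is up; filter (388,138), tin (232,199), spanner and throttle body show at the same pixels as before. One numeric check before handing in.

Run:
```python
from h import *
ax=np.array([-.38814,.92160]);n=np.array([-ax[1],ax[0]])
a=np.load("pics/top0.npy");b=np.load("pics/top9.npy")
A=pts("top",a);B=pts("top",b);W=pts("wrist",np.load("pics/wrist9.npy"))
def st(P,lo,hi,s0,s1,c=2):
    S=(P[...,:2]-[0.5156,-0.0688])@ax*1000;t=(P[...,:2]-[0.5156,-0.0688])@n*1000;z=P[...,2]*1000
    k=(z>lo)&(z<hi)&(S>s0)&(S<s1)&(abs(t)<25);return np.percentile(S[k],[c,50,100-c]).round(1),np.median(z[k]).round(1)
print("upright",st(A,83,93,-20,20),st(B,83,93,60,115))
print("pad z",st(B,55,66,140,175),"wrist",st(W,55,66,150,190))
print("rest wrist",st(W,79,86,190,225),"tail",st(W,44,50,209,240))
i=cv2.imread("pics/top0.png");j=cv2.imread("pics/top9.png")
d=abs(a-b)
for nm,(u,v,r) in dict(throttle=(386,236,36),filter=(388,140,28),tin=(232,199,27),spanner=(372,318,45)).items():
    q=d[v-r:v+r,u-r:u+r];print(nm,"px depth change>6mm:",int((q>.006).sum()),"of",q.size)
```

```text
upright (array([-9.8, -0. ,  9.2]), np.float64(87.7)) (array([78.2, 87.8, 97.1]), np.float64(87.9))
pad z (array([140.8, 157.6, 174.3]), np.float64(61.6)) wrist (array([150.8, 170.3, 188.2]), np.float64(60.3))
rest wrist (array([198.4, 204. , 209.2]), np.float64(81.6)) tail (array([209.7, 221.5, 229.5]), np.float64(45.0))
throttle px depth change>6mm: 48 of 5184
filter px depth change>6mm: 22 of 3136
tin px depth change>6mm: 16 of 2916
spanner px depth change>6mm: 66 of 8100
```

```bash
python3 -c "from bench import *;print(hand_in(),get_obs()['wrist_force'])"
```

```text
the job is handed in; nothing more can be done
the job is handed in; nothing more can be done
```

The clamp is open: the sliding jaw is back against the tail bracket, and I handed the job in after about 8 s of robot time. With shut fingertips I pressed the release lever, kept it down and pushed the jaw back by its hand rest. I stopped when the force along the bar rose to 15 N with almost no further motion, then lifted about 150 mm clear.

- **Jaw travel:** the top camera shows the jaw moved 87.9 mm, against about 88 mm expected. The gap left at the bracket measures under 1 mm.
- **Lever:** the pad is back up at 60–62 mm.
- **Forces:** the highest vertical force I read was about 17 N, read only at the end of each move. It was about zero once the gripper was clear.
- **Other items:** throttle body, oil filter, tin and spanner show only noise-level depth changes and sit where they were.
- **Disagreements:** the wrist and top cameras differ by 2–4 mm in absolute position along the bar. The wrist camera also showed the tips about 2 mm off the bar's centre line during the push; I didn't manage to correct that, and it didn't matter.

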